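# Load the clear striker and hold the turntable facing the front

## Task

Slide the clear, blue-edged striker along its channel, without lifting it out, into the cradle on the turntable until it is fully home under the clear lip. Then take the turntable by its black handle post and turn it, counter-clockwise seen from above, until the blue line at the cradle's mouth points straight at the white plate with the red arrow; the turntable is sprung and swings back if let go, so finish while still holding the post, with the turntable still. Leave the queen, the glass cube and the bowl riding upright on their grey rings.

Things in the scene. Friction and masses are not known exactly. Their poses are not given: they have to be found in the camera images.
- striker_center (a point): Centre (half-way up) of the loose striker: a clear acrylic disc with a blue edge, 41 mm across, 10 mm thick, 16 g, lying flat in the open-topped loading channel.
- seat (a point): Striker's centre when fully home in the cradle: on the disc, 105 mm from the axis, 5 mm above the disc's top. The cradle is a black U-shaped fence, 46 mm wide inside, side walls 10 mm high out to 135 mm from the axis; its mouth faces outwards, at the start in line with the channel. The striker slides in level until it stops at the back wall. Turns with the disc: y outwards, z up.
- lip_edge (a point): Middle of the outer edge, on the upper face, of the clear blue-tinted lip that hangs over the inner part of the cradle: 102 mm from the axis, underside 16.5 mm and top 19.5 mm above the disc's top. The striker goes under it; fingers must stay outside it.
- foot: Fixed foot under the turntable with the silver loading channel. Origin on the turntable's vertical axis, at the work surface; y points from the axis along the channel, z up. The channel runs from 152 to 275 mm from the axis, open at both ends; floor 30.5 mm above the work surface (0.5 mm above the disc's top), black side walls 45 mm apart inside, 10 mm high.
- turntable (a joint): Angle of the chrome disc (300 mm across, top 30 mm above the work surface) about its vertical axis, rad; 0 at rest with the cradle in line with the channel, growing counter-clockwise seen from above, up to 2.4. A spring of 0.12 N m/rad pulls it back to 0, so at the post it needs 1 to 3 N; it swings back when let go.
- handle: Black round handle post standing on the disc, free to spin about its own vertical axis like a roller: 18 mm in diameter, 60 mm high above the disc (a 26 mm wide collar on its lowest 5 mm). Origin at the centre of its foot, on the disc's top, 97 mm from the axis and 120 degrees counter-clockwise of the cradle. z up.
- pointer (a point): Blue line on the disc's rim before the cradle's mouth, 145 mm from the axis, in the direction of the seat, at the height of the disc's top.
- front_mark (a point): Point 145 mm from the axis towards the front arrow, level with the disc's top: the pointer must come here. The red arrow is on a fixed white 50 x 50 x 12 mm plate lying on the shelf 165 to 215 mm from the axis and points at the axis. It lies 65 to 110 degrees counter-clockwise of the channel.
- queen_center (a point): Centre of the loose glossy black queen coin, 32 mm across, 8 mm thick, lying on the disc; must stay on its grey ring.
- cube_center (a point): Centre of the loose smoked-glass cube, 36 mm, standing on the disc; must stay on its grey ring.
- bowl_center (a point): Centre, half-way up, of the loose small steel bowl holding white carrom men (80 mm across the rim, 30 mm high), standing on the disc; must stay on its grey ring.
- queen_spot (a point): Centre of the queen's grey ring printed on the disc (48 mm across); turns with the disc.
- cube_spot (a point): Centre of the cube's grey ring printed on the disc (68 mm across); turns with the disc.
- bowl_spot (a point): Centre of the bowl's grey ring printed on the disc (92 mm across); turns with the disc.
Mind the look-alikes: they are no part of the job. Of the things like the part that bears queen_center, leave any that is green or yellow; of the rest the smaller one is meant.

How it is judged:
On the way:
1. the striker is fully home in the cradle under the lip, with the turntable still in line with the channel (horizontal distance between striker_center and seat below 0.006 m and height (world z) of striker_center below 0.042 m and value of joint turntable below 0.2 rad), for 0.2 s.
At the end, for the whole second after the job is handed in: The fingers hold the black post (contact force over 0.5 N); the turntable is still (under 0.05 rad/s) with the blue pointer within 15 mm of the front mark; the striker lies flat within 6 mm of its seat; queen, cube and bowl stand upright within 25 mm of the centres of their rings (horizontal distance between striker_center and seat below 0.006 m and height (world z) of striker_center below 0.042 m and horizontal distance between pointer and front_mark below 0.015 m and velocity of joint turntable between -0.05 and 0.05 rad/s and contact force between the fingers and handle above 0.5 N and horizontal distance between queen_center and queen_spot below 0.025 m and horizontal distance between cube_center and cube_spot below 0.025 m and horizontal distance between bowl_center and bowl_spot below 0.025 m and angle between each of queen_center, cube_center, bowl_center's own z axis and vertical below 0.3 rad); the arm keeps its last pose, push and grip.
It fails at once if the queen is pushed off its ring (over 25 mm from the centre) (horizontal distance between queen_center and queen_spot above 0.025 m).
It fails at once if the cube is pushed off its ring (over 25 mm from the centre) (horizontal distance between cube_center and cube_spot above 0.025 m).
It fails at once if the bowl is pushed off its ring (over 25 mm from the centre) (horizontal distance between bowl_center and bowl_spot above 0.025 m).
It fails at once if the striker is lifted out of its channel (over 20 mm up) (height (world z) of striker_center above 0.056 m).
It fails at once if the striker falls off the deck (height (world z) of striker_center below 0.025 m).
It also fails if it takes over 64 s, if anything falls off the work surface, if the arm or the gripper's body presses on something with over 40 N, if the wrist force passes 120 N, or if a joint passes its speed limit or range.

## Robot

A 6-joint arm with a two-finger parallel gripper is mounted at the origin on the work surface. World frame = base frame: x ahead of the robot, y to its left, z up, the work surface at z = 0. Lengths are in m, angles in rad, forces in N, time in s.
With the tool pointing down it reaches from about 0.25 to 0.725 m from the base axis. Payload 4 kg.
Tool frame: the origin (TCP) lies on the centre line of the jaws, within the pads' length; the fingertips stand 19 mm ahead of it and the grasp point (between the pads) is the TCP; z points along the fingers, y is the line along which they close (so a half turn about z gives the same grasp; the last joint's range is limited). The gripper opens to 85 mm and grips with 20 to 120 N. Pads are 22 mm wide; open, the fingers measure 114 mm over their backs; the gripper's body (76 mm by 85 mm) begins 54 mm behind the grasp point. The pads swing forward as they close: fully open they stand 13 mm farther back than shut.
Start: joints at [1.265, 0.241, 0.005, 1.335, 0, 1.571], TCP at [0.151, 0.477, 0.25] pointing down, gripper open.
Joint ranges: [-2.72, 2.72], [-1.05, 1.87], [-1.09, 1.28], [-1.99, 2.15], [-1.42, 1.44], [-3.14, 3.14]. Speed limits (rad/s): [2.79, 2.79, 3.14, 3.14, 3.14, 3.14].

## Interface

Orientations are given as a unit quaternion [w, x, y, z].
In Python, from cell import r gives the robot as it stands.
- The arm moves only by the tool drive_tool, never from a script. Its argument "increments" is a list of rows, each a list of 7 numbers: the turn, a rotation vector about the tool's x, y, z in rad, then the shift along the tool's x, y, z in m, then the closure, from -1 (fully open) to 1 (shut). In form: [[ax, ay, az, dx, dy, dz, jaw], ...]. A call has exactly 5 rows; each row shifts and turns the commanded pose from where the row before left it, along the tool's axes as they then stand; what a row does not reach is not made up. A row lasts 1/10 s, in which the tool goes at most 50 mm and 8.59 degrees, less where a joint would pass 70% of its speed; a pose out of reach is approached as far as the arm can. A call is refused whole if a number of a shift passes 0.05 or a number of a turn 0.15, either way. A call with a gripper value outside its range is refused whole. The fingers move at their own pace and stop on an object; "squeeze" is the grip in N (left out, the last holds). Time passes only in rows, so rows that do not move let the fingers close, or fill a call up. It gives the time, the measured TCP pose, the force, the opening and the grip force at its end, in the units of the state.
- r.sense(): the state, without advancing time (a new reading comes with each control period).
- r.camera(name): name is "scene" or "top" or "wrist"; returns the picture (420x560x3 uint8, red, green, blue); there is no depth.
- r.camera_model(name): a dict with "fx", "fy", "cx", "cy" (pixels), "k1" (the pictures are not rectified: a ray, as slopes to the right and down, at radius r is drawn at 1 + k1 r^2 times it, then the intrinsics apply), "extrinsics" (4x4, takes a point from world to camera coordinates). Camera axes: x right, y down, z forward; pixel columns grow to the right and rows downward; lengths in m; the calibration is good to about 2 mm. A picture is of the moment at which its call begins: read the wrist's pose just before it. camera_model takes no time and is no camera call; for the wrist camera it gives the pose at the moment of the call.
- r.job_done(): hands the job in; it is judged then, once.
The state is a dict: "time": time; "q": joint angles; "qvel": joint speeds; "joint_efforts": joint torques, N m; "tcp_pos": TCP position; "tcp_rot": TCP orientation; "wrist_force": force on the tool from outside, world axes, zero at the start; "moment": the same for the moment, N m; "opening": finger opening in m; "grip_force": force on a finger pad.
Only numpy, scipy, OpenCV 4.12 (cv2) and the standard library are available. Lean on these libraries where they do the work, as an engineer would, in place of code of your own. Each camera call takes 0.05 s, during which the arm holds its last target. There are 200 camera calls.

## Working session

There is one attempt and no reset: what is moved stays moved. The work goes in short steps, Python scripts to look and compute and a tool call to move; the robot and the scene stay as the last step left them, time stands still between calls to the robot, and variables do not carry over. Pictures are saved under pics/ and viewed, at most 10 in all, crops included, and the job is handed in when it is done.

Besides the shell and the picture viewer there is one more tool, called after "Emit:" by a JSON object that holds its "method" and its "body", one argument or row to a line. drive_tool: Moves the arm, as the interface text tells. Its arguments: {"type":"object","properties":{"increments":{"type":"array","items":{"type":"array","items":{"type":"number"}}},"squeeze":{"type":"number"}},"required":["increments"]}

```bash
mkdir -p pics; cat > h.py <<'E'
from cell import r
import numpy as np, cv2
def ray(cam,u,v,m=None):
    m=m or r.camera_model(cam); d=np.array([(u-m['cx'])/m['fx'],(v-m['cy'])/m['fy']]); s=d.copy()
    for _ in range(20): s=d/(1+m['k1']*(s@s))
    E=np.array(m['extrinsics']); R=E[:3,:3]; return -R.T@E[:3,3], R.T@np.array([s[0],s[1],1])
def onz(cam,u,v,z,m=None):
    c,d=ray(cam,u,v,m); return (c+d*(z-c[2])/d[2])
def proj(cam,p,m=None):
    m=m or r.camera_model(cam); E=np.array(m['extrinsics']); q=E[:3,:3]@np.array(p)+E[:3,3]; s=q[:2]/q[2]; s=s*(1+m['k1']*(s@s))
    return np.array([s[0]*m['fx']+m['cx'],s[1]*m['fy']+m['cy']])
E
python3 - <<'E'
from h import *
for c in ("scene","top"):
    im=r.camera(c); cv2.imwrite(f"pics/{c}0.png",im[:,:,::-1])
    m=r.camera_model(c); print(c,ray(c,280,210))
s=r.sense(); print(s['time'],s['tcp_pos'],s['tcp_rot'],s['opening'])
E
```

```text
scene (array([ 1.01904546, -0.1808145 ,  0.70212735]), array([-0.64657858,  0.19527363, -0.73765112]))
top (array([0.30891152, 0.02077979, 0.93942514]), array([ 0.20868288, -0.0201609 , -0.97780173]))
0.1 [0.15035862 0.47631678 0.24951259] [-1.66248561e-04  1.52315920e-01  9.88331427e-01 -9.06800551e-04] 0.08568786910490088
```

View pics/top0.png

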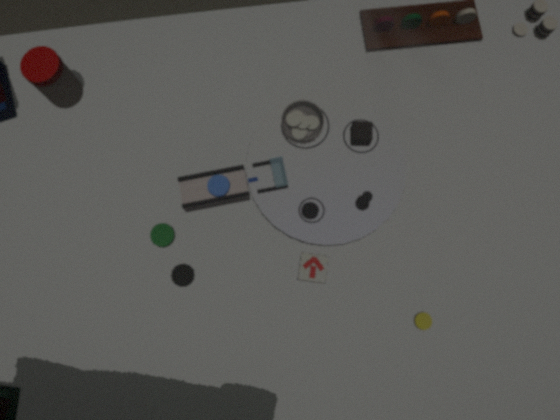

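View pics/scene0.png

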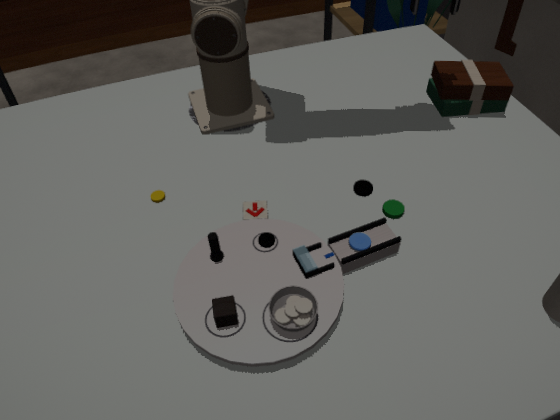

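Top view: striker (219,186) in the channel, cradle mouth line (252,180), lip (279,172), post foot (362,203), arrow plate (313,267). The queen candidates are black (310,210) on a ring, a larger black coin (182,275), green (162,235) and yellow (423,321). The meant one is the ringed (310,210).

```bash
cat > m.py <<'E'
from h import *
im={c:cv2.imread(f"pics/{c}0.png") for c in("top","scene")}
def blobs(c,lo,hi,z,amin=15):
    hsv=cv2.cvtColor(im[c],cv2.COLOR_BGR2HSV); m=cv2.inRange(hsv,lo,hi)
    n,l,s,ce=cv2.connectedComponentsWithStats(m)
    for i in range(1,n):
        if s[i,4]>=amin: print(c,ce[i].round(1),s[i].tolist(),onz(c,*ce[i],z).round(4))
for c in im:
    print('blue');blobs(c,(100,90,40),(130,255,255),.0355)
    print('red');blobs(c,(0,120,60),(8,255,255),.012)
    hs=cv2.cvtColor(im[c],cv2.COLOR_BGR2HSV)
    print('black');blobs(c,(0,0,0),(180,255,32),.035,40)
big=cv2.resize(im["top"][80:300,150:430],None,fx=2.8,fy=2.7,interpolation=cv2.INTER_CUBIC)
cv2.imwrite("pics/topc.png",np.clip(big*1.7,0,255).astype(np.uint8))
E
python3 m.py
```

```text
blue
top [  2.1 105.8] [0, 102, 6, 8, 34] [0.7702 0.514  0.0355]
top [218.1 185.1] [208, 174, 21, 23, 346] [0.5616 0.1099 0.0355]
top [252.6 179.2] [249, 178, 8, 4, 21] [0.5654 0.0456 0.0355]
red
top [39.2 63.9] [21, 47, 38, 36, 926] [0.864  0.4508 0.012 ]
top [313.3 263. ] [304, 258, 19, 12, 91] [ 0.4013 -0.0473  0.012 ]
top [312.3 271.5] [310, 267, 5, 10, 37] [ 0.3863 -0.0435  0.012 ]
black
top [531.8  14. ] [527, 8, 12, 12, 69] [ 0.8448 -0.5493  0.035 ]
top [414.   22.6] [405, 18, 17, 11, 98] [ 0.8499 -0.3068  0.035 ]
top [ 5.5 94.3] [0, 61, 15, 60, 556] [0.7939 0.5076 0.035 ]
top [360.4 140.7] [352, 136, 18, 9, 65] [ 0.6165 -0.1631  0.035 ]
top [362.3 202.8] [357, 198, 11, 11, 46] [ 0.4979 -0.1487  0.035 ]
top [182.2 274.6] [173, 265, 19, 20, 182] [0.4054 0.1884 0.035 ]
top [  8.4 402.1] [0, 385, 20, 35, 603] [0.2196 0.5071 0.035 ]
blue
scene [359.3 241.3] [349, 233, 22, 18, 319] [0.5608 0.1084 0.0355]
scene [329.2 254.7] [325, 252, 9, 6, 31] [0.5699 0.0437 0.0355]
red
scene [254.7 210.1] [246, 203, 18, 14, 105] [ 0.3963 -0.0469  0.012 ]
black
scene [74.8 25.6] [0, 0, 192, 106, 8
[... 685 characters left out ...]
54] [0.2006 0.5411 0.035 ]
scene [495.3  98.2] [480, 86, 33, 27, 682] [0.2569 0.6485 0.035 ]
scene [362.9 187.9] [354, 181, 19, 15, 240] [0.4356 0.1763 0.035 ]
scene [391.2 215. ] [383, 209, 19, 9, 41] [0.5229 0.1954 0.035 ]
scene [357.1 230.4] [329, 218, 57, 26, 290] [0.5351 0.116  0.035 ]
scene [214.6 247.7] [208, 233, 15, 29, 275] [ 0.4814 -0.1482  0.035 ]
scene [266.3 239.6] [259, 233, 16, 15, 190] [ 0.4964 -0.0524  0.035 ]
scene [370.3 250.3] [341, 237, 60, 28, 361] [0.5865 0.1183 0.035 ]
scene [314.1 246.7] [307, 243, 14, 8, 62] [0.5429 0.0251 0.035 ]
scene [313.8 268.4] [293, 252, 41, 26, 208] [0.5879 0.0067 0.035 ]
scene [224.5 311.5] [212, 296, 26, 32, 630] [ 0.6178 -0.164   0.035 ]
```

View pics/topc.png

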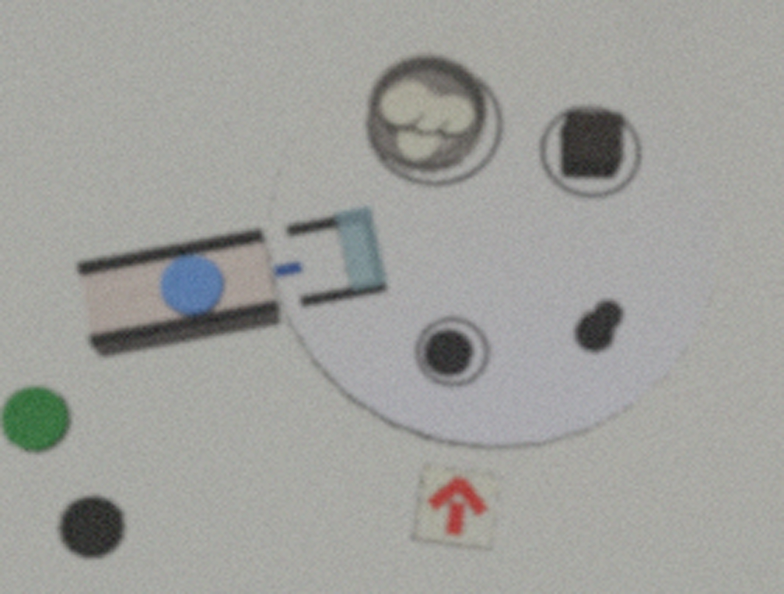

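The crop shows the ringed queen is right, that the cradle lines up with the channel, and that the plate lies at about 85°. Next I fit the axis.

```bash
cat > fit.py <<'E'
from h import *
from scipy.optimize import least_squares
C=lambda x,y,z:onz("top",150+x/2.8,80+y/2.7,z)[:2]
P=np.mean([onz("top",252.6,179.4,.03)[:2],onz("scene",329.2,254.7,.03)[:2]],0)
print('pointer',onz("top",252.6,179.4,.03)[:2],onz("scene",329.2,254.7,.03)[:2])
A=[C(80,265,.0405),C(262,234,.0405)]; B=[C(95,342,.0405),C(278,310,.0405)]
F=C(594,334,.033); print('foot',F, 'posttop',C(608,316,.09),'scene foot',onz("scene",217,256,.033)[:2],'scene top',onz("scene",213.5,237,.09)[:2])
rim=[C(*p,.03) for p in((490,446),(400,427),(330,372),(295,315),(600,423),(672,370))]
u=lambda a:np.array([np.cos(a),np.sin(a)])
def f(p):
    o=p[:2];a=p[2]
    e=list(o+.145*u(a)-P)+list(o+.097*u(a+2*np.pi/3)-F)
    n=u(a+np.pi/2)
    e+=[((np.mean(q,0)-o)@n-s)/2 for q,s in((A,-.0235),(B,.0235))]
    e+=[(np.linalg.norm(q-o)-.15)*.7 for q in rim]
    return e
s=least_squares(f,[.53,-.1,1.5]); p=s.x; o=p[:2];a=p[2]; print(p,np.round(s.fun*1000,1))
print('ch dir',np.arctan2(*(A[0]-A[1])[::-1]),np.arctan2(*(B[0]-B[1])[::-1]))
st=[onz("top",218.1,185.3,.0355)[:2],onz("scene",359.3,241.3,.0355)[:2]]
for t in st: print('striker',t,(t-o)@u(a),(t-o)@u(a+np.pi/2))
pl=[C(426,464,.012),C(498,472,.012),C(491,548,.012),C(414,541,.012)]
ar=[np.mean(pl,0),onz("top",313.3,263,.012)[:2],onz("top",312.3,271.5,.012)[:2],onz("scene",254.7,210.1,.012)[:2]]
for t in ar: d=t-o; print('arrow',t,np.hypot(*d),(np.arctan2(d[1],d[0])-a)%6.283)
for n,t in(('queen',C(447,353,.038)),('cube',C(591,144,.066)),('bowl',C(427,113,.06)),('qring',C(453,351,.03)),('cring',C(591,151,.03)),('bring',C(435,120,.03))):
    d=t-o; print(n,t,np.hypot(*d),np.degrees(np.arctan2(d[1],d[0])-a)%360, np.hypot(*(t-F)))
E
python3 fit.py
```

```text
pointer [0.56654502 0.04578135] [0.56612831 0.04569268]
foot [ 0.49658379 -0.14851751] posttop [ 0.49541065 -0.14817076] scene foot [ 0.5000852  -0.14841972] scene top [ 0.50217408 -0.14727588]
[ 0.57688927 -0.09654427  1.64571872] [-0.3  2.3  0.2 -2.7 -0.8  3.1 -0.   1.4 -0.5 -1.9 -1.1 -1. ]
ch dir 1.6347522669616825 1.638315658393405
striker [0.56125103 0.10988674] 0.20702244901646405 0.00014252982007583912
striker [0.56082795 0.10828194] 0.20545382096856477 0.0006845390126406583
arrow [ 0.3933701  -0.04631552] 0.19026878392602362 1.2287190016557539
arrow [ 0.40139822 -0.04733534] 0.18225977767603224 1.2224878125649716
arrow [ 0.38622437 -0.04354116] 0.19789500229998855 1.224729214330105
arrow [ 0.39623268 -0.04683945] 0.18736960772768851 1.2273828932494026
queen [ 0.49367765 -0.05101978] 0.09485067972338104 57.024506946225586 0.09754103419223292
cube [ 0.61972101 -0.16001359] 0.07656966372091435 209.72037654093958 0.12367269207507066
bowl [ 0.65639532 -0.05756869] 0.088545517237484 291.8223517240185 0.1838788080702869
qring [ 0.49623565 -0.05572727] 0.0903937692340815 58.8643096183504 0.09279089754082658
cring [ 0.62740142 -0.16668742] 0.08643806621108995 211.46604058562653 0.13207346258700886
bring [ 0.66242005 -0.06497346] 0.09117143885225458 285.96718673873613 0.1856913467069977
```

Emit:
{"method": "drive_tool", "body": {
  "increments": [
    [0,0,-0.075,0,0,0,1],
    [0,0,-0.075,0,0,0,1],
    [0,0,-0.075,0,0,0,1],
    [0,0,-0.075,0,0,0,1],
    [0,0,-0.075,0,0,0,1]
  ],
  "squeeze": 40
}}

```text
time: 0.6
tcp_pos: [0.1504, 0.4765, 0.2498]
tcp_rot: [-0.0, -0.036, 0.999, -0.001]
wrist_force: [0.1, 0.8, 1.2]
opening: 0.0122
grip_force: 0.0
```

Emit:
{"method": "drive_tool", "body": {
  "increments": [
    [0,0,0,-0.026,-0.024,0,1],
    [0,0,0,-0.026,-0.024,0,1],
    [0,0,0,-0.026,-0.024,0,1],
    [0,0,0,-0.026,-0.024,0,1],
    [0,0,0,-0.026,-0.024,0,1]
  ]
}}

```text
time: 1.1
tcp_pos: [0.2892, 0.3649, 0.2499]
tcp_rot: [-0.0, -0.035, 0.999, -0.0]
wrist_force: [-0.6, 1.1, 0.7]
opening: -0.0001
grip_force: 0.0
```

Emit:
{"method": "drive_tool", "body": {
  "increments": [
    [0,0,0,-0.026,-0.024,0,1],
    [0,0,0,-0.026,-0.024,0,1],
    [0,0,0,-0.026,-0.024,0,1],
    [0,0,0,-0.026,-0.024,0,1],
    [0,0,0,-0.026,-0.024,0,1]
  ]
}}

```text
time: 1.6
tcp_pos: [0.4272, 0.2541, 0.2499]
tcp_rot: [-0.0, -0.035, 0.999, -0.0]
wrist_force: [0.1, 0.6, 0.3]
opening: 0.0001
grip_force: 0.0
```

Emit:
{"method": "drive_tool", "body": {
  "increments": [
    [0,0,0,-0.025,-0.023,0.015,1],
    [0,0,0,-0.025,-0.023,0.025,1],
    [0,0,0,-0.025,-0.023,0.025,1],
    [0,0,0,-0.025,-0.023,0.025,1],
    [0,0,0,-0.025,-0.023,0.02,1]
  ]
}}

```text
time: 2.1
tcp_pos: [0.5592, 0.148, 0.1382]
tcp_rot: [-0.001, -0.035, 0.999, -0.0]
wrist_force: [0.3, -0.1, 0.6]
opening: -0.0005
grip_force: 0.0
```

Take a wrist picture to check alignment with the channel and striker from near.

```bash
python3 - <<'E'
from h import *
m=r.camera_model("wrist"); im=r.camera("wrist")[:,:,::-1].copy()
s=r.sense(); p=s['tcp_pos']; print(p)
o=np.array([.577,-.097]);u=np.array([np.cos(1.642),np.sin(1.642)]);n=np.array([-u[1],u[0]])
im=np.clip(im*1.5,0,255).astype(np.uint8)
cv2.imwrite("pics/w1raw.png",im)
for rr,w,z in((.152,.0225,.0405),(.275,.0225,.0405),(.152,-.0225,.0405),(.275,-.0225,.0405),(.206,0,.0355),(.145,0,.03)):
    q=proj("wrist",[*(o+rr*u+w*n),z],m); print(q.round(1)); cv2.circle(im,tuple(int(x) for x in q),3,(0,255,0),1)
q=proj("wrist",[p[0],p[1],p[2]-.019],m); print('tip',q); cv2.drawMarker(im,tuple(int(x) for x in q),(255,0,255))
cv2.imwrite("pics/w1.png",im)
E
```

```text
[0.56156773 0.14423846 0.13454304]
[124.8 185.3]
[323.1 184.8]
[132.4 253.3]
[321.  252.6]
[215.1 217.7]
[124.3 215.7]
tip [267.2730903  271.43644676]
```

View pics/w1.png

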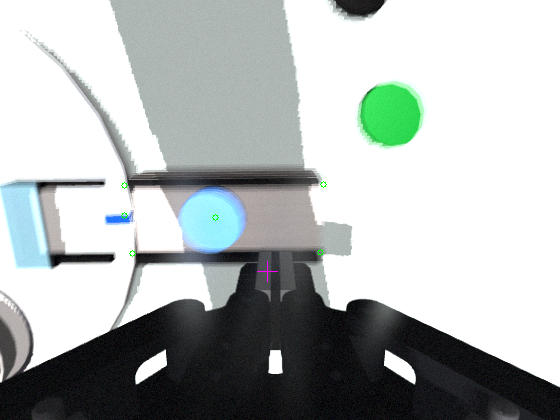

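The picture shows the channel and striker (212,220) where predicted to within about 2 px (1–2 mm). The closed fingers are central, but too close to the striker, so I back off 9 mm and go down.

Emit:
{"method": "drive_tool", "body": {
  "increments": [
    [0,0,0,0,0.009,0,1],
    [0,0,0,0,0,0.02,1],
    [0,0,0,0,0,0.02,1],
    [0,0,0,0,0,0.02,1],
    [0,0,0,0,0,0,1]
  ]
}}

```text
time: 2.65
tcp_pos: [0.5557, 0.1588, 0.0779]
tcp_rot: [-0.003, -0.035, 0.999, -0.001]
wrist_force: [-0.9, -0.1, -0.7]
opening: 0.0004
grip_force: 0.0
```

Emit:
{"method": "drive_tool", "body": {
  "increments": [
    [0,0,0,0,0,0.01,1],
    [0,0,0,0,0,0,1],
    [0,0,0,0,0,0,1],
    [0,0,0,0,0,0,1],
    [0,0,0,0,0,0,1]
  ]
}}

```text
time: 3.15
tcp_pos: [0.559, 0.1584, 0.0711]
tcp_rot: [0.001, -0.035, 0.999, 0.0]
wrist_force: [-0.2, 0.8, -0.9]
opening: -0.0004
grip_force: 0.0
```

Emit:
{"method": "drive_tool", "body": {
  "increments": [
    [0,0,0,0,0,0.006,1],
    [0,0,0,0,0,0.006,1],
    [0,0,0,0,0,0.005,1],
    [0,0,0,0,0,0,1],
    [0,0,0,0,0,0,1]
  ]
}}

```text
time: 3.65
tcp_pos: [0.5582, 0.1582, 0.0528]
tcp_rot: [-0.0, -0.035, 0.999, -0.0]
wrist_force: [-0.2, 0.6, 1.0]
opening: -0.0001
grip_force: 0.0
```

Emit:
{"method": "drive_tool", "body": {
  "increments": [
    [0,0,0,0,-0.004,0,1],
    [0,0,0,0,-0.004,0,1],
    [0,0,0,0,-0.004,0,1],
    [0,0,0,0,-0.004,0,1],
    [0,0,0,0,-0.004,0,1]
  ]
}}

```text
time: 4.15
tcp_pos: [0.56, 0.1378, 0.0534]
tcp_rot: [0.0, -0.034, 0.999, 0.0]
wrist_force: [0.6, -0.1, -0.4]
opening: 0.0002
grip_force: 0.0
```

Emit:
{"method": "drive_tool", "body": {
  "increments": [
    [0,0,0,0,-0.005,0,1],
    [0,0,0,0,-0.005,0,1],
    [0,0,0,0,-0.005,0,1],
    [0,0,0,0,-0.005,0,1],
    [0,0,0,0,-0.005,0,1]
  ]
}}

```text
time: 4.65
tcp_pos: [0.5617, 0.1129, 0.0533]
tcp_rot: [0.0, -0.035, 0.999, 0.0]
wrist_force: [-0.0, -0.5, -0.2]
opening: 0.0003
grip_force: 0.1
```

Emit:
{"method": "drive_tool", "body": {
  "increments": [
    [0,0,0,0,-0.005,0,1],
    [0,0,0,0,-0.005,0,1],
    [0,0,0,0,-0.005,0,1],
    [0,0,0,0,-0.005,0,1],
    [0,0,0,0,-0.005,0,1]
  ]
}}

```text
time: 5.15
tcp_pos: [0.5634, 0.088, 0.0533]
tcp_rot: [0.0, -0.035, 0.999, 0.0]
wrist_force: [0.8, -0.0, -0.2]
opening: -0.0001
grip_force: 0.1
```

Emit:
{"method": "drive_tool", "body": {
  "increments": [
    [0,0,0,0,-0.005,0,1],
    [0,0,0,0,-0.005,0,1],
    [0,0,0,0,-0.005,0,1],
    [0,0,0,0,-0.004,0,1],
    [0,0,0,0,-0.003,0,1]
  ]
}}

```text
time: 5.65
tcp_pos: [0.5649, 0.066, 0.0533]
tcp_rot: [-0.0, -0.034, 0.999, -0.0]
wrist_force: [-0.4, 0.5, 0.4]
opening: 0.0002
grip_force: 0.0
```

```bash
python3 - <<'E'
from h import *
a=r.camera("scene")[200:330,180:420,::-1]; b=r.camera("wrist")[:,:,::-1]
a=cv2.resize(a,(560,303)); v=np.vstack([np.clip(a*1.5,0,255).astype(np.uint8),cv2.resize(b,(392,294))[:, :].copy() if 0 else np.pad(cv2.resize(b,(392,294)),((0,0),(0,168),(0,0)))])
cv2.imwrite("pics/p2.png",v); s=r.sense(); print(s['tcp_pos'],s['wrist_force'])
E
```

```text
[0.56492835 0.06600425 0.05329343] [0.30665716 0.15317506 0.1911626 ]
```

View pics/p2.png

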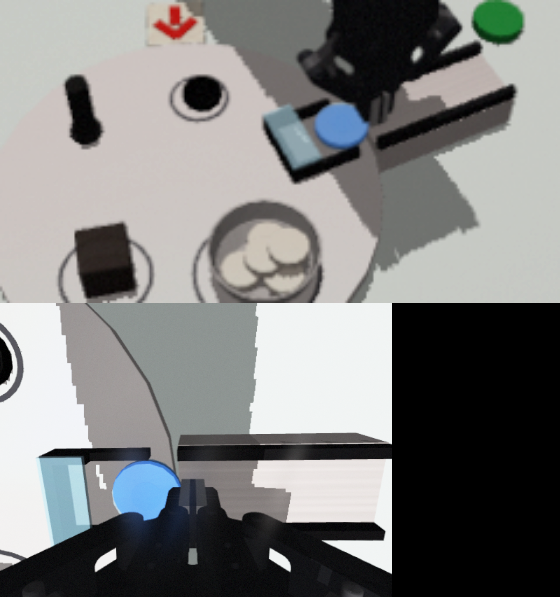

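The striker (340,125 in the top half) is entering the cradle, still about 20 mm short. I push on slowly until I feel the stop.

Emit:
{"method": "drive_tool", "body": {
  "increments": [
    [0,0,0,0,-0.004,0,1],
    [0,0,0,0,-0.004,0,1],
    [0,0,0,0,-0.004,0,1],
    [0,0,0,0,-0.004,0,1],
    [0,0,0,0,-0.004,0,1]
  ]
}}

```text
time: 6.25
tcp_pos: [0.5663, 0.0461, 0.0533]
tcp_rot: [0.0, -0.035, 0.999, -0.0]
wrist_force: [-0.8, -0.3, 0.5]
opening: -0.0001
grip_force: 0.0
```

Emit:
{"method": "drive_tool", "body": {
  "increments": [
    [0,0,0,0,-0.002,0,1],
    [0,0,0,0,-0.002,0,1],
    [0,0,0,0,-0.001,0,1],
    [0,0,0,0,0,0,1],
    [0,0,0,0,0,0,1]
  ]
}}

```text
time: 6.75
tcp_pos: [0.5666, 0.0416, 0.0533]
tcp_rot: [-0.0, -0.035, 0.999, -0.0]
wrist_force: [0.1, 0.4, -0.2]
opening: 0.0002
grip_force: 0.0
```

```bash
python3 - <<'E'
from h import *
o=np.array([.577,-.097])
for c in("scene","wrist"):
    m=r.camera_model(c); a=r.camera(c)[:,:,::-1]
    mk=cv2.inRange(cv2.cvtColor(a,cv2.COLOR_BGR2HSV),(100,90,40),(130,255,255))
    n,l,s,ce=cv2.connectedComponentsWithStats(mk)
    for i in range(1,n):
        if s[i,4]>60: q=onz(c,*ce[i],.035,m); print(c,s[i],ce[i],q,np.hypot(*(q[:2]-o)))
    cv2.imwrite(f"pics/{c}3.png",a)
s=r.sense(); print(s['tcp_pos'],s['wrist_force'])
E
```

```text
scene [303 249  23  19 333] [313.5015015  258.31231231] [0.56711789 0.01434947 0.035     ] 0.11178712157260005
wrist [ 162  215  114  127 8028] [212.36958146 278.22571001] [0.57181577 0.01461734 0.035     ] 0.11173767235685673
wrist [271 256   9  40 164] [273.69512195 278.89634146] [0.57035907 0.04081595 0.035     ] 0.137975858254521
[0.56662981 0.04163551 0.05331124] [-0.05484801  0.3053415  -0.99732775]
```

Emit:
{"method": "drive_tool", "body": {
  "increments": [
    [0,0,0,0,-0.002,0,1],
    [0,0,0,0,-0.002,0,1],
    [0,0,0,0,-0.001,0,1],
    [0,0,0,0,-0.001,0,1],
    [0,0,0,0,0,0,1]
  ]
}}

```text
time: 7.35
tcp_pos: [0.5669, 0.0373, 0.0533]
tcp_rot: [-0.0, -0.035, 0.999, 0.002]
wrist_force: [-0.4, 6.3, -0.2]
opening: -0.0
grip_force: 3.1
```

Emit:
{"method": "drive_tool", "body": {
  "increments": [
    [0,0,0,0,-0.001,0,1],
    [0,0,0,0,0,0,1],
    [0,0,0,0,-0.001,0,1],
    [0,0,0,0,0,0,1],
    [0,0,0,0,0,0,1]
  ]
}}

```text
time: 7.85
tcp_pos: [0.5668, 0.037, 0.0533]
tcp_rot: [-0.0, -0.036, 0.999, 0.004]
wrist_force: [-0.1, 10.1, -1.4]
opening: 0.0001
grip_force: 5.2
```

Stopped against the back wall (10 N, no motion). I back out, lift and check from near.

Emit:
{"method": "drive_tool", "body": {
  "increments": [
    [0,0,0,0,0.005,0,1],
    [0,0,0,0,0.005,0,1],
    [0,0,0,0,0.005,0,1],
    [0,0,0,0,0,-0.02,1],
    [0,0,0,0,0,-0.03,1]
  ]
}}

```text
time: 8.35
tcp_pos: [0.5642, 0.0483, 0.1017]
tcp_rot: [-0.003, -0.035, 0.999, -0.001]
wrist_force: [0.4, 0.3, 0.7]
opening: -0.0002
grip_force: 0.0
```

Emit:
{"method": "drive_tool", "body": {
  "increments": [
    [0,0,0,0,-0.01,-0.04,0],
    [0,0,0,0,-0.01,-0.04,-0.2],
    [0,0,0,0.01,-0.02,0,-0.2],
    [0,0,0,0.01,-0.02,0,-0.2],
    [0,0,0,0,0,0,-0.2]
  ]
}}

```text
time: 8.85
tcp_pos: [0.5495, -0.015, 0.1839]
tcp_rot: [0.0, -0.033, 0.999, -0.001]
wrist_force: [0.0, -0.3, -0.6]
opening: 0.0512
grip_force: 0.0
```

```bash
python3 - <<'E'
from h import *
o=np.array([.577,-.097])
b=r.camera("scene")[:,:,::-1]; m=r.camera_model("wrist"); a=r.camera("wrist")[:,:,::-1]
for c,a_,m_ in(("scene",b,None),("wrist",a,m)):
    mk=cv2.inRange(cv2.cvtColor(a_,cv2.COLOR_BGR2HSV),(100,90,40),(130,255,255))
    n,l,s,ce=cv2.connectedComponentsWithStats(mk)
    for i in range(1,n):
        if s[i,4]>60: q=onz(c,*ce[i],.035,m_); print(c,s[i],ce[i],q,np.hypot(*(q[:2]-o)))
im=np.zeros((600,560,3),np.uint8); im[:420]=a; im[420:]=cv2.resize(b[200:330,150:400],(560,291))[50:230]
cv2.imwrite("pics/w4.png",im); s=r.sense(); print(s['tcp_pos'],s['opening']);print(proj("wrist",[.498,-.149,.09],m))
E
```

```text
scene [301 250  23  19 315] [312.26031746 258.75873016] [0.56726573 0.01188879 0.035     ] 0.10932303035538722
wrist [ 279  200   54   51 2130] [305.2971831  225.32816901] [0.56863172 0.01062736 0.035     ] 0.10795219358749707
wrist [337 220  23  10 226] [347.90265487 224.47345133] [0.56572326 0.04397198 0.035     ] 0.14142228624814923
[ 0.55026903 -0.01310399  0.18338122] 0.051030105017519846
[ 48.58454085 119.9378341 ]
```

View pics/w4.png

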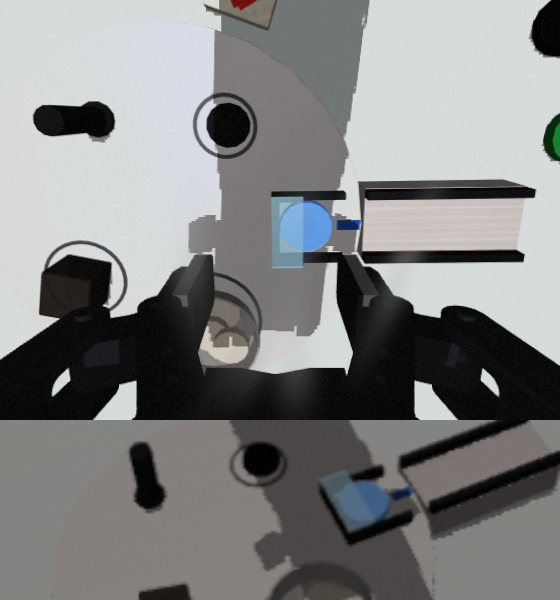

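The striker sits partly under the lip. The stop force suggests it is home, so I check its radius against local references before moving on.

```bash
python3 - <<'E'
from h import *
m=r.camera_model("wrist"); im=cv2.imread("pics/w4.png")[:420]
o=np.array([.577,-.097]);u=np.array([np.cos(1.642),np.sin(1.642)])
for n,x,y,z in(("chan in .152",362,215,.0305),("chan out .275",522,225,.0305),("fence tip .135",345.5,195,.04),("fence tip lo .135",341,258,.04),("lip edge .102",303.5,235,.0495),("lip inner",271.5,235,.0495),("striker outer",332.5,226,.0355),("striker inner",279.5,226,.0355)):
    p=onz("wrist",x,y,z,m)[:2]; print(n,p.round(4),((p-o)@u).round(4))
c=im[180:280,250:380]; cv2.imwrite("pics/c5.png",cv2.resize(c,None,fx=6,fy=6,interpolation=cv2.INTER_CUBIC))
p=[]
for n,x,y,z in(("foot top",95,119,.035),("post top",46,121,.09)): print(n,onz("wrist",x,y,z,m))
E
```

```text
chan in .152 [0.5587 0.056 ] 0.1539
chan out .275 [0.5584 0.1827] 0.2803
fence tip .135 [0.5414 0.039 ] 0.1382
fence tip lo .135 [0.5924 0.0414] 0.137
lip edge .102 [0.5721 0.0092] 0.1063
lip inner [ 0.5737 -0.0148] 0.0822
striker outer [0.5678 0.0327] 0.13
striker inner [ 0.5706 -0.0088] 0.0884
foot top [ 0.49857439 -0.14793485  0.035     ]
post top [ 0.49913881 -0.14967529  0.09      ]
```

View pics/c5.png

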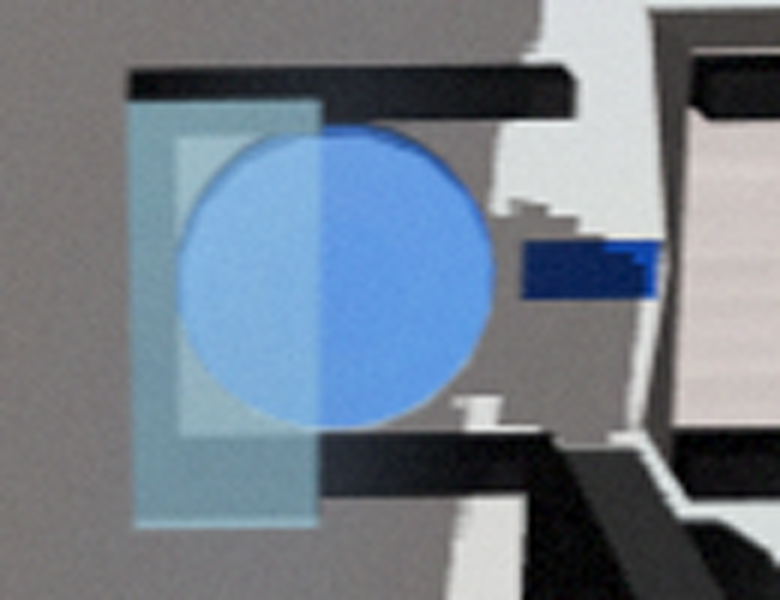

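The close crop shows the striker's inner edge touching the back wall under the lip, so it is home. The local references read about 3 mm long, so the seat radius is about 106 mm. The post is at about (0.499,-0.149).

Emit:
{"method": "drive_tool", "body": {
  "increments": [
    [0,0,0,0.012,-0.026,0,-0.2],
    [0,0,0,0.012,-0.026,0,-0.2],
    [0,0,0,0.012,-0.027,0,-0.2],
    [0,0,0,0.012,-0.027,0,-0.2],
    [0,0,0,0.012,-0.026,0,-0.2]
  ]
}}

```text
time: 9.45
tcp_pos: [0.4997, -0.1488, 0.183]
tcp_rot: [-0.0, -0.035, 0.999, 0.0]
wrist_force: [0.9, 0.1, -0.1]
opening: 0.0513
grip_force: 0.0
```

Emit:
{"method": "drive_tool", "body": {
  "increments": [
    [0,0,0,0,0,0.02,-0.2],
    [0,0,0,0,0,0.02,-0.2],
    [0,0,0,0,0,0.01,-0.2],
    [0,0,0,0,0,0,-0.2],
    [0,0,0,0,0,0,-0.2]
  ]
}}

```text
time: 9.95
tcp_pos: [0.5001, -0.1481, 0.1335]
tcp_rot: [0.0, -0.035, 0.999, -0.0]
wrist_force: [-0.4, -0.1, 0.2]
opening: 0.051
grip_force: 0.0
```

```bash
python3 - <<'E'
from h import *
m=r.camera_model("wrist"); a=r.camera("wrist")[:,:,::-1].copy(); s=r.sense(); print(s['tcp_pos'],s['tcp_rot'],s['q'],s['opening'])
p=s['tcp_pos']
for z in (.09,.07,.03): 
    q=proj("wrist",[p[0],p[1],z],m); cv2.drawMarker(a,tuple(int(x) for x in q),(255,0,255))
cv2.imwrite("pics/w6.png",np.clip(a*1.3,0,255).astype(np.uint8))
E
```

```text
[ 0.50042948 -0.1482526   0.1340169 ] [ 5.76474563e-04 -3.50339019e-02  9.99385941e-01 -1.86609439e-04] [-2.88020160e-01  3.62390205e-01 -1.41697153e-01  1.06549718e+00
  1.21162930e-05 -3.58102311e-01] 0.05166974697069359
```

View pics/w6.png

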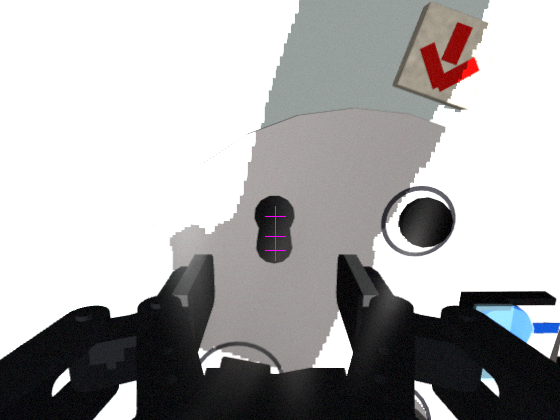

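The post (274,245) is centred between the pads. I go down and grip.

Emit:
{"method": "drive_tool", "body": {
  "increments": [
    [0,0,0,0.001,0,0.02,-0.2],
    [0,0,0,0,0,0.02,-0.2],
    [0,0,0,0,0,0.015,-0.2],
    [0,0,0,0,0,0.007,-0.2],
    [0,0,0,0,0,0,1]
  ],
  "squeeze": 40
}}

```text
time: 10.5
tcp_pos: [0.4986, -0.1484, 0.0711]
tcp_rot: [-0.0, -0.035, 0.999, 0.0]
wrist_force: [0.6, 0.4, 0.2]
opening: 0.0382
grip_force: 0.0
```

Emit:
{"method": "drive_tool", "body": {
  "increments": [
    [0,0,0,0,0,0,1],
    [0,0,0,0,0,0,1],
    [0,0,0,0,0,0,1],
    [0,0,0,0,0,0,1],
    [0,0,0,0,0,0,1]
  ]
}}

```text
time: 11.0
tcp_pos: [0.4997, -0.1489, 0.0725]
tcp_rot: [0.001, -0.035, 0.999, -0.0]
wrist_force: [0.2, -0.6, 4.3]
opening: 0.0164
grip_force: 39.2
```

Emit:
{"method": "drive_tool", "body": {
  "increments": [
    [0,0,-0.02,-0.001,-0.0017,0,1],
    [0,0,-0.02,-0.001,-0.0017,0,1],
    [0,0,-0.04,-0.002,-0.0033,0,1],
    [0,0,-0.04,-0.002,-0.0033,0,1],
    [0,0,-0.04,-0.002,-0.0033,0,1]
  ]
}}

```text
time: 11.5
tcp_pos: [0.5095, -0.1608, 0.0725]
tcp_rot: [0.001, -0.115, 0.993, -0.0]
wrist_force: [0.1, 2.0, 4.8]
opening: 0.0161
grip_force: 39.3
```

Emit:
{"method": "drive_tool", "body": {
  "increments": [
    [0,0,-0.04,-0.002,-0.0033,0,1],
    [0,0,-0.04,-0.002,-0.0033,0,1],
    [0,0,-0.04,-0.002,-0.0033,0,1],
    [0,0,-0.04,-0.002,-0.0033,0,1],
    [0,0,-0.04,-0.002,-0.0033,0,1]
  ]
}}

```text
time: 12.0
tcp_pos: [0.5242, -0.173, 0.0725]
tcp_rot: [0.002, -0.214, 0.977, 0.0]
wrist_force: [1.0, 2.9, 4.6]
opening: 0.0164
grip_force: 39.4
```

Emit:
{"method": "drive_tool", "body": {
  "increments": [
    [0,0,-0.04,-0.002,-0.0033,0,1],
    [0,0,-0.04,-0.002,-0.0033,0,1],
    [0,0,-0.04,-0.002,-0.0033,0,1],
    [0,0,-0.04,-0.002,-0.0033,0,1],
    [0,0,-0.04,-0.002,-0.0033,0,1]
  ]
}}

```text
time: 12.5
tcp_pos: [0.5408, -0.182, 0.0725]
tcp_rot: [0.002, -0.311, 0.951, 0.0]
wrist_force: [0.8, 3.1, 6.2]
opening: 0.016
grip_force: 39.4
```

Emit:
{"method": "drive_tool", "body": {
  "increments": [
    [0,0,-0.04,-0.002,-0.0033,0,1],
    [0,0,-0.04,-0.002,-0.0033,0,1],
    [0,0,-0.04,-0.002,-0.0033,0,1],
    [0,0,-0.04,-0.002,-0.0033,0,1],
    [0,0,-0.04,-0.002,-0.0033,0,1]
  ]
}}

```text
time: 13.0
tcp_pos: [0.5588, -0.1875, 0.0725]
tcp_rot: [0.002, -0.404, 0.915, 0.001]
wrist_force: [-0.3, 4.3, 7.6]
opening: 0.0162
grip_force: 39.4
```

Emit:
{"method": "drive_tool", "body": {
  "increments": [
    [0,0,-0.04,-0.002,-0.0033,0,1],
    [0,0,-0.04,-0.002,-0.0033,0,1],
    [0,0,-0.04,-0.002,-0.0033,0,1],
    [0,0,-0.04,-0.002,-0.0033,0,1],
    [0,0,-0.04,-0.002,-0.0033,0,1]
  ]
}}

```text
time: 13.5
tcp_pos: [0.5775, -0.1894, 0.0725]
tcp_rot: [0.001, -0.493, 0.87, 0.001]
wrist_force: [-0.8, 4.9, 7.6]
opening: 0.0161
grip_force: 39.6
```

Emit:
{"method": "drive_tool", "body": {
  "increments": [
    [0,0,-0.04,-0.002,-0.0033,0,1],
    [0,0,-0.04,-0.002,-0.0033,0,1],
    [0,0,-0.04,-0.002,-0.0033,0,1],
    [0,0,-0.02,-0.001,-0.0017,0,1],
    [0,0,-0.02,-0.001,-0.0017,0,1]
  ]
}}

```text
time: 14.0
tcp_pos: [0.5926, -0.1883, 0.0725]
tcp_rot: [0.001, -0.561, 0.828, 0.001]
wrist_force: [-2.6, 5.4, 8.7]
opening: 0.016
grip_force: 39.6
```

```bash
python3 - <<'E'
from h import *
o=np.array([.578,-.0955]); s=r.sense(); p=s['tcp_pos'][:2]-o; print(s['tcp_pos'],np.hypot(*p),(np.arctan2(p[1],p[0])%6.2832)-1.64-2.0944)
for c in("scene","top"):
    a=r.camera(c)[:,:,::-1]
    mk=cv2.inRange(cv2.cvtColor(a,cv2.COLOR_BGR2HSV),(100,90,40),(130,255,255))
    n,l,st,ce=cv2.connectedComponentsWithStats(mk)
    for i in range(1,n):
        if st[i,4]>12:
            q=onz(c,*ce[i],.031)[:2]
            d=q-o; print(c,st[i],ce[i],q,np.hypot(*d),np.arctan2(d[1],d[0]))
    cv2.imwrite(f"pics/{c}7.png",np.clip(a*1.4,0,255).astype(np.uint8))
E
```

```text
[ 0.59256655 -0.18828577  0.07247464] 0.09392222099337973 1.133723863423628
scene [351   0  14  17 104] [357.88461538   6.25961538] [-0.3841559   0.56008953] 1.1642772932039342 2.5434759666315125
scene [374   0  23  31 423] [383.59101655  17.58628842] [-0.27232216  0.60105507] 1.099198229387049 2.455273846709573
scene [403   0  14  27 290] [408.91724138  11.59310345] [-0.28622066  0.70661   ] 1.1790919369085937 2.3934511495854216
scene [415   0  13  25 185] [421.28108108  12.02702703] [-0.26955406  0.74567047] 1.194117097810641 2.3599745927836153
scene [399  19   3   9  15] [400.06666667  23.73333333] [-0.2130204   0.63016134] 1.073451286852777 2.3992613023569573
scene [252 218  21  21 248] [262.14112903 231.22983871] [ 0.47088148 -0.05288083] 0.11528560920548138 2.762924408589996
top [  0 102   6   9  44] [  2.29545455 105.95454545] [0.77209706 0.5160234 ] 0.6415875128362284 1.2634543434788723
top [303 213  22  16 250] [312.792 220.796] [ 0.47589214 -0.05488963] 0.10988729278515748 2.7630530490697036
top [306 233   5   8  22] [308.  236.5] [ 0.44822484 -0.04257474] 0.14015232556690926 2.7543607843735454
```

View pics/scene7.png

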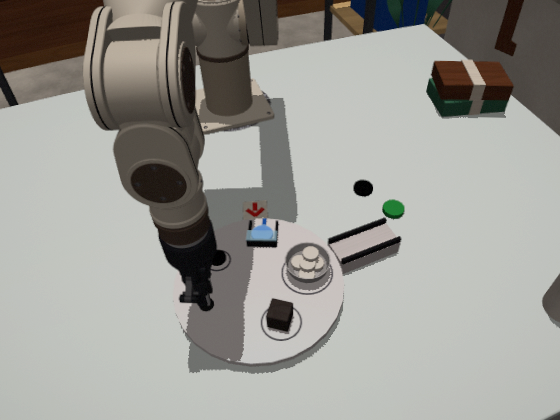

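Everything rides on its ring. The pointer is at 2.758 rad against the arrow's 2.878, so 0.12 rad remain.

Emit:
{"method": "drive_tool", "body": {
  "increments": [
    [0,0,-0.03,-0.0015,-0.0025,0,1],
    [0,0,-0.03,-0.0015,-0.0025,0,1],
    [0,0,-0.03,-0.0015,-0.0025,0,1],
    [0,0,-0.02,-0.001,-0.0017,0,1],
    [0,0,-0.01,-0.0005,-0.0008,0,1]
  ]
}}

```text
time: 14.6
tcp_pos: [0.6037, -0.1859, 0.0725]
tcp_rot: [0.001, -0.61, 0.793, 0.001]
wrist_force: [-2.2, 5.3, 9.0]
opening: 0.0161
grip_force: 39.8
```

Emit:
{"method": "drive_tool", "body": {
  "increments": [
    [0,0,0,0,0,0,1],
    [0,0,0,0,0,0,1],
    [0,0,0,0,0,0,1],
    [0,0,0,0,0,0,1],
    [0,0,0,0,0,0,1]
  ]
}}

```text
time: 15.1
tcp_pos: [0.6035, -0.1859, 0.0725]
tcp_rot: [0.001, -0.609, 0.793, 0.001]
wrist_force: [-3.9, 5.7, 8.2]
opening: 0.0163
grip_force: 39.8
```

```bash
python3 - <<'E'
from h import *
o=np.array([.578,-.0955]); s=r.sense(); print(s['tcp_pos'],s['wrist_force'],s['grip_force'],np.abs(s['qvel']).max())
a=r.camera("top")[:,:,::-1]; h=cv2.cvtColor(a,cv2.COLOR_BGR2HSV)
for nm,lo,hi,z in(("blue",(100,90,40),(130,255,255),.031),("red",(0,120,60),(8,255,255),.012)):
    n,l,st,ce=cv2.connectedComponentsWithStats(cv2.inRange(h,lo,hi))
    for i in range(1,n):
        if st[i,4]>12:
            q=onz("top",*ce[i],z)[:2]; d=q-o
            if np.hypot(*d)<.25: print(nm,ce[i],q,np.hypot(*d),np.arctan2(d[1],d[0]))
cv2.imwrite("pics/top8.png",np.clip(cv2.resize(a[90:300,230:430],(760,798*600//798))*1.6,0,255).astype(np.uint8))
E
```

```text
[ 0.60349208 -0.18590122  0.07247963] [-3.89422374  5.68643664  8.23414353] 39.806889295578 0.0016178672453424402
blue [319.5   222.268] [ 0.47176923 -0.06665691] 0.11007679513251656 2.8764707019736377
```

View pics/top8.png

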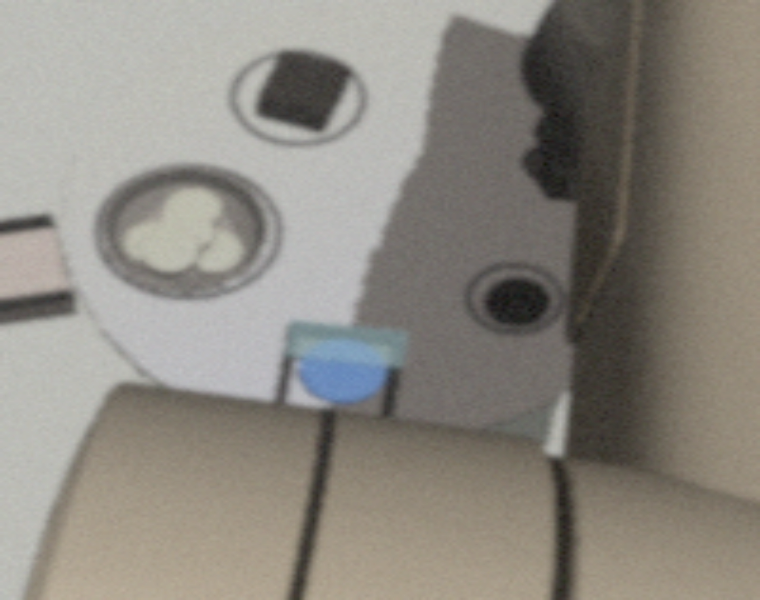

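The striker and pointer direction is 2.877 rad against the arrow's 2.878. The striker is still seated, all three pieces are on their rings, the post is held and everything is still.

```bash
python3 -c "
from h import *
print(r.job_done())"
```

```text
the job is handed in; nothing more can be done
None
```

I handed the job in with the striker home under the lip and the turntable held still by its post; by my camera measurements the blue line was within about 0.01 rad of the red arrow, and the queen, cube and bowl were all on their rings.

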